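# Check a shelf's cut line with the tape measure

### The job

Check the cut line on the new white shelf: hook the end of the tape measure over the shelf's end nearest the blue masking-tape strip, draw the case back along the shelf, square to that end, until the blade crosses the whole blue strip and the case stands on the shelf just past it (within about 3 cm), then push the red lock down so that the blade stays out and the hook stays tight on the end. Let go of it there, and leave the other things where they are.

Things in the scene. Friction and masses are not known exactly. Their poses are not given: they have to be found in the camera images.
- tape: Upright tape measure, about 0.37 kg. Black and yellow tall body 54 mm long (its x), 38 wide, 68 high, with upright front and rear faces; before it (+x) a low yellow nose 26 mm long, 30 wide, 22 high, carrying the red lock. Origin: middle of the tall body's underside (body x -27 to +27 mm, nose +27 to +53); x points out along the blade, z up. A steel clip stands 3 mm proud of its +y side.
- tape_mouth (a point): The blade's mouth: front of the nose at underside level, at x = +53 mm in the tape's frame.
- tape_hook (a point): Steel hook at the blade's end: a plate 20 mm wide, 2 mm thick, from 7 mm above to 7 mm below the level of the case's underside. This point: on its inner face (towards the case), 3.5 mm below that level; with the blade in, 10 mm in front of the mouth (tape x = +63 mm).
- tape_blade (a joint): How far the rigid yellow steel blade (19 mm wide, 5 mm above the case's underside, straight out along x) is drawn out, m: 0 = in, at most 0.262. A spring pulls it in with 3 N (in) to 4.5 N (250 mm out), with some drag when fast: let go unlocked with the hook caught, the case runs back to the hook.
- tape_lock (a joint): Red ribbed lock on top of the nose, right before the tall body's front face (tape x 28.5 to 48.5 mm), 22 mm wide; value = m pressed down. 0: up, blade free, top 30 mm above the case's underside; about 0.005: down and locked, top 25 mm above. Needs about 6 N downwards, stays where left, and when down holds the blade much harder than its spring pulls.
- lock_top (a point): Middle of the red lock's top face, at x = +38.5 mm in the tape's frame.
- offcut: Loose white offcut of board, 110 x 90 mm, 18 mm thick, on which the tape measure starts, its hook hanging over the offcut's +x edge. Origin: centre of its underside.
- shelf_board: White melamine shelf, 500 x 200 mm, 18 mm thick, flat on a thin dark non-slip mat that holds it fast (it does not move). Origin: middle of the end to hook on, at worktop level; x points out of that end, square to it: the shelf runs from x = 0 to -500 mm, y -100 to +100 mm, top face at z = +18 mm.
- strip: Blue masking-tape strip, 24 mm wide (its x), stuck square across the whole shelf, with the black pencilled cut line along its middle, 150 to 200 mm from the end to hook on. Paper-thin. Origin: middle of the line, on the shelf's top face; x points as the shelf's x, towards that end.
- pencil: Red flat carpenter's pencil, 173 mm long (its x), 13 mm wide, 7 mm thick, lying on the shelf near its +y edge, along it. Origin: near its middle, at its underside. To be left alone.
- try_square: Try square (wooden stock 110 mm, 16 mm thick; steel blade 160 mm) lying flat on the shelf towards its other end. Origin: middle of it, at its underside. To be left alone.
- masking_roll: Roll of blue masking tape lying flat, 92 mm across, 24 mm high. Origin: centre of its underside. To be left alone.
- glue: White glue bottle with yellow label and orange cap, 60 mm across, 190 mm high. Origin: centre of its underside. To be left alone.
- mug: Blue mug, 80 mm across, 95 mm high. Origin: centre of its underside. To be left alone.
- screwdriver: Orange-handled screwdriver, 210 mm long, lying on the worktop. To be left alone.
- screw_tray: Grey divided screw tray, 100 x 140 x 35 mm. Origin: centre of its underside. To be left alone.

How it is judged:
By the outcome, as a careful person would: the job done as asked, in the order asked, and still so for the second after the job is handed in, with the robot touching nothing.
It also fails if it takes over 48 s, if anything falls off the work surface, if the arm or the gripper's body presses on something with over 40 N, if the wrist force passes 120 N, or if a joint passes its speed limit or range.

### The arm

A 7-joint arm with a two-finger parallel gripper is mounted at the origin on the work surface. World frame = base frame: x ahead of the robot, y to its left, z up, the work surface at z = 0. Lengths are in m, angles in rad, forces in N, time in s.
With the tool pointing down it reaches from about 0.4 to 0.875 m from the base axis. Payload 19.3 kg.
Tool frame: the origin (TCP) lies at the very end of the fingers, on their centre line; the grasp point (between the pads) lies 19 mm behind it; x points along the fingers, y is the direction in which the jaws open and shut, and the axes are right-handed (so a half turn about x gives the same grasp; the last joint's range is limited). The gripper opens to 85 mm and grips with 20 to 120 N. Pads are 22 mm wide; open, the fingers measure 114 mm over their backs; the gripper's body (76 mm by 85 mm) begins 54 mm behind the grasp point. The pads swing forward as they close: fully open they stand 13 mm farther back than shut.
Start: joints at [1.031, 0.521, -0.036, 1.599, 0.021, 1.021, -0.113], TCP at [0.283, -0.557, 0.231] pointing down, gripper open.
Joint ranges: [-2.91, 2.91], [-0.3, 2.13], [-1.5, 1.42], [0.17, 2.43], [-1.26, 4.41], [0.16, 1.93], [-2.52, 2.52]. Speed limits (rad/s): [1.89, 1.89, 2.39, 2.39, 3.01, 3.01, 3.01].

### API

Orientations are given as [roll, pitch, yaw] about the fixed x, y, z axes, in that order (R = Rz(yaw) Ry(pitch) Rx(roll)).
In Python, from workcell import bot, grab_frame, job_done gives the robot as it stands.
- The arm moves only by the shell command python3 -m pendant 'ROWS' [OPENING] [FORCE]. ROWS is JSON, a list of rows, each a list of 4 numbers: the shift along the tool's x, y, z in mm, then the turn about the tool's x in degrees. A call has 1 to 12 rows; each row shifts and turns the commanded pose from where the row before left it, along the tool's axes as they then stand; what a row does not reach is not made up. A row lasts 1/8 s, in which the tool goes at most 62.5 mm and 10.7 degrees, less where a joint would pass 70% of its speed; a pose out of reach is approached as far as the arm can. A call is refused whole if a number of a shift passes 62.5 or a number of a turn 10.7, either way. A call with a gripper value outside its range is refused whole. OPENING is the opening, from -1 (shut) to 1 (fully open), set as the call begins (- or left out, the last holds). The fingers move at their own pace and stop on an object; FORCE is the grip in N (left out, the last holds). Time passes only in rows, so rows that do not move let the fingers close. It gives the time, the measured TCP pose, the force and the opening at its end, in the units of the state.
- bot.observe(): the state, without advancing time (a new reading comes with each control period).
- grab_frame(name): name is "side" or "top" or "wrist"; returns a dict with "img" (384x512x3 uint8, red, green, blue), "fovy" (degrees; the focal length in pixels is half the picture's height over the tangent of half this angle, whatever the lens; pixels are square), "cx", "cy" (the principal point, pixels), "R" (3x3) and "t" (3): a world point X has camera coordinates R X + t. Camera axes: x right, y down, z forward; pixel columns grow to the right and rows downward; lengths in m; the calibration is good to about 2 mm. The wrist camera is an equidistant fisheye: a pixel r from the principal point sees the ray r / f radians off the axis. A picture is of the moment at which its call begins. There is no depth.
- job_done(): hands the job in, once; it reports no verdict.
The state is a dict: "clock": time; "qpos": joint angles; "qd": joint speeds; "joint_efforts": joint torques, N m; "position": TCP position; "tool_rot": TCP orientation; "force": force on the tool from outside, world axes, zero at the start; "moment": the same for the moment, N m; "grip_width": finger opening in m.
Only numpy, scipy, OpenCV 4.12 (cv2) and the standard library are available. Lean on these libraries where they do the work, as an engineer would, in place of code of your own. Each camera call takes 0.05 s, during which the arm holds its last target.

## Working session

There is one attempt and no reset: what is moved stays moved. The work goes in short steps, Python scripts to look and compute and a shell command to move; the robot and the scene stay as the last step left them, time stands still between calls to the robot, and variables do not carry over. Pictures are saved under pics/ and viewed, and the job is handed in when it is done.

```bash
ls; mkdir -p pics; python3 - <<'E'
from workcell import bot, grab_frame
import cv2
s=bot.observe(); print({k:s[k] for k in s})
for n in ("side","top","wrist"):
    f=grab_frame(n); cv2.imwrite(f"pics/{n}0.png",f["img"][:,:,::-1]); print(n,f["fovy"],f["cx"],f["cy"],f["R"],f["t"])
E
```

```text
pics
{'clock': 0.0, 'qpos': array([ 1.03079046,  0.5220196 , -0.0363805 ,  1.59998894,  0.0212016 ,
        1.0211123 , -0.11278696]), 'qd': array([-0.00060962, -0.00011537, -0.00189552,  0.00230273,  0.00044802,
        0.00054227, -0.00173232]), 'joint_efforts': array([-6.64295676e-04, -9.27073002e+01,  1.97978497e+00, -3.69931519e+01,
        1.79346028e-02,  8.19910958e-03, -4.49823210e-05]), 'position': array([ 0.28278802, -0.5569884 ,  0.23072848]), 'tool_rot': array([-1.52112083,  1.56965295,  2.0903273 ]), 'force': array([-0.2556017 , -0.98238394, -0.2329378 ]), 'moment': array([ 0.03103458, -0.01776183, -0.00044536]), 'grip_width': 0.08535713598870599}
side 56.655845964926264 252.30443177449797 197.19517668487836 [[-0.95667381 -0.29100172 -0.00965542]
 [-0.19238496  0.65666516 -0.72923172]
 [ 0.21854806 -0.69577932 -0.68419871]] [0.46214032 0.16686935 1.12771493]
top 53.234547427441996 258.18969233682463 196.37671865590778 [[ 2.42599902e-02 -9.99705471e-01  6.51749881e-04]
 [-9.90393580e-01 -2.41227835e-02 -1.36156703e-01]
 [ 1.36132322e-01  2.65767137e-03 -9.90687099e-01]] [-0.04157027  0.48502733  1.27549267]
wrist 65.70646984690485 258.6778152346875 191.13013836147314 [[ 4.53830681e-01 -8.91087868e-01 -3.53197295e-04]
 [-8.51854715e-01 -4.33965502e-01  2.93287381e-01]
 [-2.61498102e-01 -1.32801939e-01 -9.56024261e-01]] [-0.62366306 -0.03863773  0.37928664]
```

View pics/side0.png

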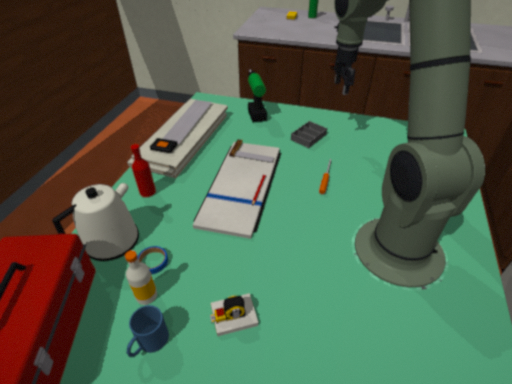

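View pics/top0.png

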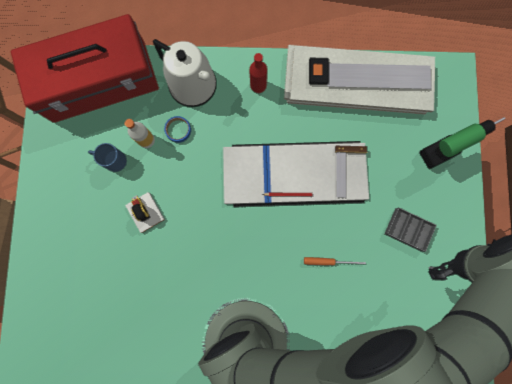

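View pics/wrist0.png

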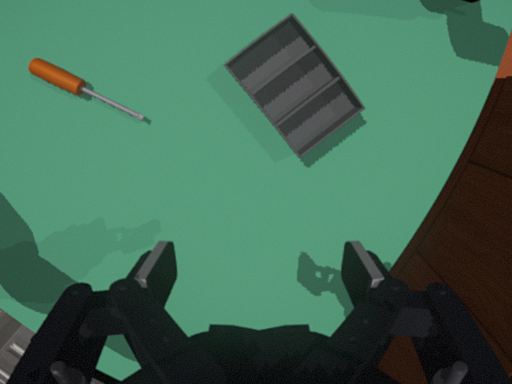

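The top view shows the shelf (cols 224-368, rows 143-205) with its strip near col 267, so the end to hook on is the left (+y) one. The tape stands on its offcut at about (145,212). Next I'll measure both.

```bash
cat > h.py <<'E'
import numpy as np, cv2
from workcell import bot, grab_frame
def ray(f,u,v):
    H=f["img"].shape[0]; F=H/2/np.tan(np.radians(f["fovy"])/2)
    R=np.array(f["R"]);t=np.array(f["t"])
    dx,dy=u-f["cx"],v-f["cy"]
    if f.get("fish"):
        r=np.hypot(dx,dy);th=r/F
        d=np.array([np.sin(th)*dx/max(r,1e-9),np.sin(th)*dy/max(r,1e-9),np.cos(th)])
    else: d=np.array([dx/F,dy/F,1.])
    return -R.T@t, R.T@d/np.linalg.norm(d)
def plane(f,u,v,z):
    c,d=ray(f,u,v); return c+d*(z-c[2])/d[2]
def tri(f1,p1,f2,p2):
    c1,d1=ray(f1,*p1);c2,d2=ray(f2,*p2)
    s=np.linalg.lstsq(np.c_[d1,-d2],c2-c1,rcond=None)[0]
    a,b=c1+d1*s[0],c2+d2*s[1]; return (a+b)/2,np.linalg.norm(a-b)
def proj(f,X):
    H=f["img"].shape[0]; F=H/2/np.tan(np.radians(f["fovy"])/2)
    x=np.array(f["R"])@np.array(X)+np.array(f["t"])
    if f.get("fish"):
        r=np.hypot(x[0],x[1]);th=np.arctan2(r,x[2]); k=F*th/r
        return np.array([f["cx"]+k*x[0],f["cy"]+k*x[1]])
    return np.array([f["cx"]+F*x[0]/x[2],f["cy"]+F*x[1]/x[2]])
def grab(n):
    f=dict(grab_frame(n)); f["fish"]=(n=="wrist"); return f
E
python3 - <<'E'
from h import *
import pickle
f={n:grab(n) for n in("top","side")}; pickle.dump(f,open("f0.pkl","wb"))
def crop(n,x0,y0,x1,y1,k,o):
    cv2.imwrite(o,cv2.resize(f[n]["img"][y0:y1,x0:x1,::-1],None,fx=k,fy=k,interpolation=cv2.INTER_CUBIC))
crop("top",115,185,175,240,10,"pics/ct.png")
crop("side",200,285,270,340,10,"pics/cs.png")
crop("top",215,135,375,215,5,"pics/csh.png")
print(bot.observe()["clock"])
E
```

```text
0.25
```

View pics/ct.png

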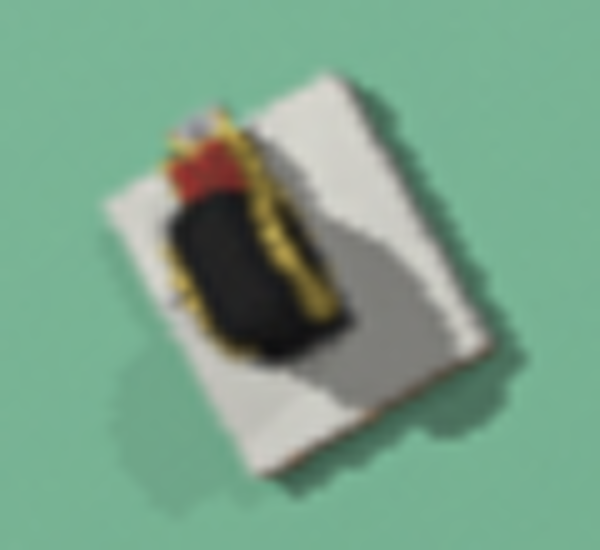

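View pics/cs.png

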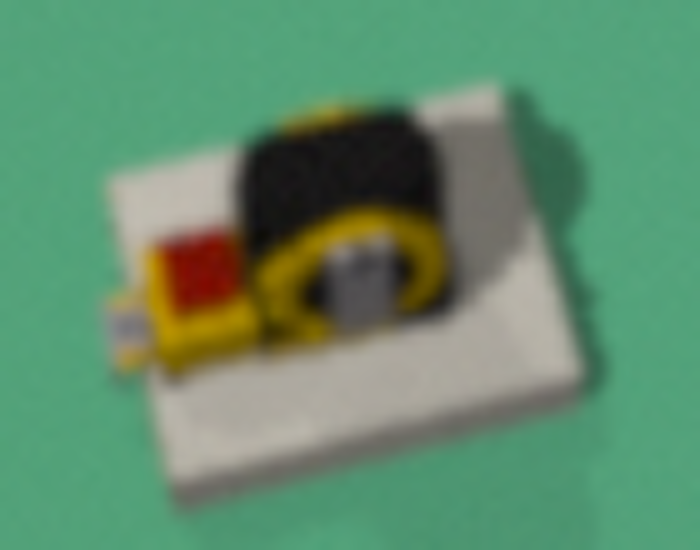

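View pics/csh.png

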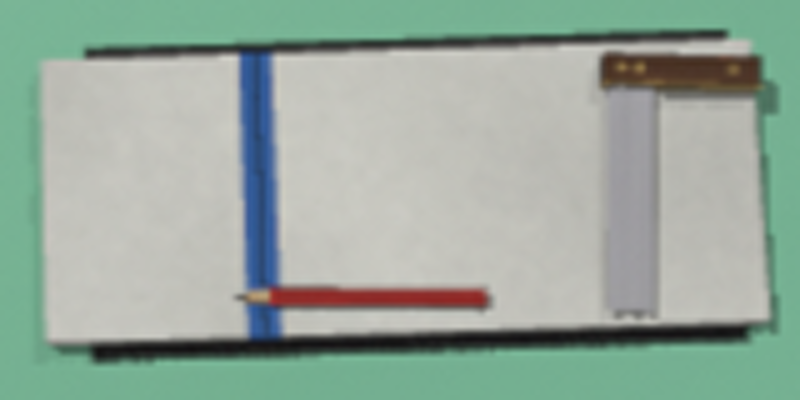

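```bash
python3 - <<'E'
from h import *
import pickle
from scipy.spatial.transform import Rotation as Ro
f=pickle.load(open("f0.pkl","rb")); T,S=f["top"],f["side"]
c=lambda x0,y0,k,u,v:(x0+(u+.5)/k-.5,y0+(v+.5)/k-.5)
off_t=[c(115,185,10,*p) for p in[(105,203),(332,70),(492,345),(262,475)]]
off_s=[c(200,285,10,*p) for p in[(105,183),(175,490),(585,375),(500,85)]]
# top order: nose-left corner(A),nose-right(B),rear-right(C),rear-left(D)
for p in off_t: print("off",plane(T,*p,.018).round(4))
for p in off_s: print("offs",plane(S,*p,.018).round(4))
# masks for shelf
def white(im):
    h=cv2.cvtColor(im,cv2.COLOR_RGB2HSV); return ((h[...,1]<45)&(h[...,2]>110)).astype(np.uint8)
def blue(im):
    h=cv2.cvtColor(im,cv2.COLOR_RGB2HSV); return ((h[...,0]>100)&(h[...,0]<125)&(h[...,1]>120)).astype(np.uint8)
def red(im):
    h=cv2.cvtColor(im,cv2.COLOR_RGB2HSV); return (((h[...,0]<6)|(h[...,0]>174))&(h[...,1]>150)&(h[...,2]>70)).astype(np.uint8)
def black(im): return (im.max(2)<45).astype(np.uint8)
sh=[c(215,135,5,*p) for p in[(40,60),(46,344),(772,322),(750,42)]]
for p in sh: print("shelf",plane(T,*p,.018).round(4))
m=blue(T["img"]); m[:,:255]=0;m[:,285:]=0
ys,xs=np.nonzero(m); print("blue",xs.min(),xs.max(),ys.min(),ys.max())
P=np.array([plane(T,x,y,.018) for x,y in zip(xs,ys)])
q=np.polyfit(P[:,0],P[:,1],1); print("strip y=%.4f x + %.4f"%tuple(q))
for n,g,box in(("top",T,(115,185,175,240)),("side",S,(200,285,270,340))):
    r=red(g["img"]);mm=np.zeros_like(r);x0,y0,x1,y1=box;mm[y0:y1,x0:x1]=r[y0:y1,x0:x1]
    ys,xs=np.nonzero(mm); print(n,"lock",len(xs),xs.mean(),ys.mean(),plane(g,xs.mean(),ys.mean(),.048).round(4))
    f[n]["lk"]=(xs.mean(),ys.mean())
print("lock tri",tri(T,f["top"]["lk"],S,f["side"]["lk"]))
# shelf corner heights by 2 views (side corners by eye: near end)
s=bot.observe(); R=Ro.from_euler("xyz",s["tool_rot"]).as_matrix(); print(R.round(3))
sb=S["img"][130:250,180:300,::-1]
cv2.imwrite("pics/sb.png",cv2.resize(sb,None,fx=5,fy=5,interpolation=cv2.INTER_CUBIC))
E
```

```text
off [0.4474 0.428  0.018 ]
off [0.4955 0.3528 0.018 ]
off [0.4017 0.292  0.018 ]
off [0.3554 0.3678 0.018 ]
offs [0.4967 0.3533 0.018 ]
offs [0.4468 0.4297 0.018 ]
offs [0.3547 0.3694 0.018 ]
offs [0.4018 0.2931 0.018 ]
shelf [0.6617 0.0997 0.018 ]
shelf [0.4607 0.0882 0.018 ]
shelf [ 0.4882 -0.4125  0.018 ]
shelf [ 0.6869 -0.4     0.018 ]
blue 263 270 145 202
strip y=0.0539 x + -0.0871
top lock 21 135.33333333333334 201.95238095238096 [0.4548 0.3836 0.048 ]
side lock 27 219.62962962962962 311.4074074074074 [0.4544 0.3847 0.048 ]
lock tri (array([0.45489557, 0.38401095, 0.04651162]), np.float64(0.00019781256848240954))
[[-0.     0.453 -0.892]
 [ 0.    -0.892 -0.453]
 [-1.    -0.001  0.   ]]
```

View pics/sb.png

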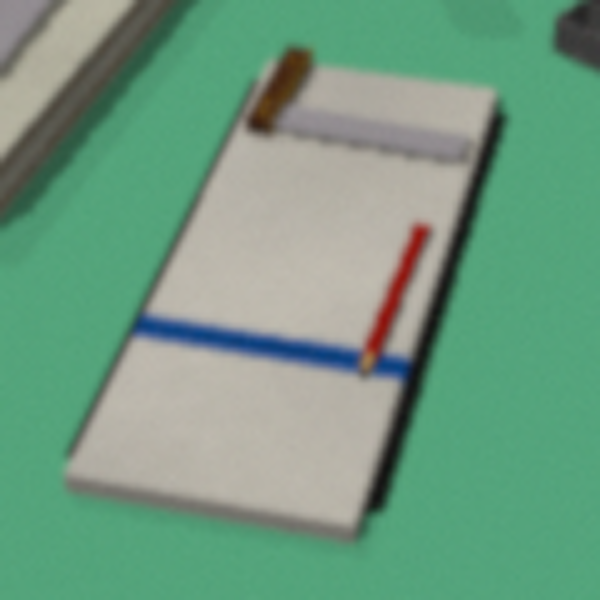

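```bash
cat > plan.py <<'E'
import numpy as np,sys,json
from scipy.spatial.transform import Rotation as Ro
from workcell import bot
def pose():
    s=bot.observe(); R=Ro.from_euler("xyz",s["tool_rot"]).as_matrix()
    return np.array(s["position"]),np.arctan2(R[1,1],R[0,1]),R
def sim(p,yaw,rows):
    p=p.copy()
    for a in rows:
        c,s=np.cos(yaw),np.sin(yaw)
        p+=np.array([a[1]*c+a[2]*s,a[1]*s-a[2]*c,-a[0]])/1000; yaw-=np.radians(a[3])
    return p,np.degrees(yaw)
def need(p,yaw,goal,gyaw,n,prof=None):
    "n even world steps, in tool axes with turn spread evenly"
    rows=[];dt=-(gyaw-np.degrees(yaw))/n;d=(np.array(goal)-p)/n*1000
    for i in range(n):
        c,s=np.cos(yaw),np.sin(yaw)
        rows.append([round(-d[2],1),round(d[0]*c+d[1]*s,1),round(d[0]*s-d[1]*c,1),round(dt,1)]); yaw-=np.radians(dt)
    return rows
E
python3 - <<'E'
from plan import *
from h import *
import pickle
p,y,R=pose(); print(p,np.degrees(y))
r1=need(p,y,[.52,-.1,.231],-20,11); q,yy=sim(p,y,r1); print(r1,q,yy)
r2=need(q,np.radians(yy),[.4225,.363,.20],33,11); print(r2,sim(q,np.radians(yy),r2))
E
```

```text
[ 0.28286152 -0.55715697  0.23103856] -63.083006468551716
[[np.float64(0.0), np.float64(-27.3), np.float64(-38.0), np.float64(-3.9)], [np.float64(0.0), np.float64(-24.6), np.float64(-39.8), np.float64(-3.9)], [np.float64(0.0), np.float64(-21.9), np.float64(-41.4), np.float64(-3.9)], [np.float64(0.0), np.float64(-19.0), np.float64(-42.8), np.float64(-3.9)], [np.float64(0.0), np.float64(-16.0), np.float64(-44.0), np.float64(-3.9)], [np.float64(0.0), np.float64(-13.0), np.float64(-45.0), np.float64(-3.9)], [np.float64(0.0), np.float64(-9.9), np.float64(-45.8), np.float64(-3.9)], [np.float64(0.0), np.float64(-6.7), np.float64(-46.3), np.float64(-3.9)], [np.float64(0.0), np.float64(-3.5), np.float64(-46.7), np.float64(-3.9)], [np.float64(0.0), np.float64(-0.3), np.float64(-46.8), np.float64(-3.9)], [np.float64(0.0), np.float64(2.9), np.float64(-46.7), np.float64(-3.9)]] [ 0.52068478 -0.10040057  0.23103856] -20.183006468551728
[[np.float64(2.8), np.float64(-22.9), np.float64(-36.5), np.float64(-4.8)], [np.float64(2.8), np.float64(-19.8), np.float64(-38.3), np.float64(-4.8)], [np.float64(2.8), np.float64(-16.5), np.float64(-39.8), np.float64(-4.8)], [np.float64(2.8), np.float64(-13.1), np.float64(-41.0), np.float64(-4.8)], [np.float64(2.8), np.float64(-9.5), np.float64(-42.0), np.float64(-4.8)], [np.float64(2.8), np.float64(-6.0), np.float64(-42.6), np.float64(-4.8)], [np.float64(2.8), np.float64(-2.4), np.float64(-43.0), np.float64(-4.8)], [np.float64(2.8), np.float64(1.3), np.float64(-43.0), np.float64(-4.8)], [np.float64(2.8), np.float64(4.9), np.float64(-42.8), np.float64(-4.8)], [np.float64(2.8), np.float64(8.5), np.float64(-42.2), np.float64(-4.8)], [np.float64(2.8), np.float64(12.0), np.float64(-41.4), np.float64(-4.8)]] (array([0.42380376, 0.36331631, 0.20023856]), np.float64(32.61699353144827))
```

```bash
python3 -m pendant '[[0,-27,-38,-4],[0,-25,-40,-4],[0,-22,-41,-4],[0,-19,-43,-4],[0,-16,-44,-4],[0,-13,-45,-4],[0,-10,-46,-4],[0,-7,-46,-4],[0,-3,-47,-4],[0,0,-47,-4],[0,3,-47,-3]]' 1
```

```text
clock: 1.62
position: [0.518, -0.0966, 0.2314]
tool_rot: [1.388, 1.571, -0.532]
force: [0.7, -1.0, -0.1]
grip_width: 0.0851
```

```bash
python3 - <<'E'
from plan import *
from h import *
import pickle
p,y,R=pose(); print(p,np.degrees(y),bot.observe()["qpos"].round(2))
f=grab("wrist");pickle.dump(f,open("w1.pkl","wb")); cv2.imwrite("pics/w1.png",f["img"][:,:,::-1])
c=-f["R"].T@f["t"]; print("cam in tool",R.T@(c-p))
r2=need(p,y,[.4225,.363,.20],33,11); print(np.array(r2).tolist())
E
```

```text
[ 0.51796913 -0.09658228  0.23140855] -19.981457826675822 [ 0.35  0.38 -0.36  1.84  0.16  0.94 -0.43]
cam in tool [-0.14290536 -0.00073759 -0.07585205]
[[2.9, -22.4, -36.3, -4.8], [2.9, -19.3, -38.1, -4.8], [2.9, -16.0, -39.5, -4.8], [2.9, -12.7, -40.7, -4.8], [2.9, -9.2, -41.7, -4.8], [2.9, -5.7, -42.3, -4.8], [2.9, -2.1, -42.6, -4.8], [2.9, 1.5, -42.6, -4.8], [2.9, 5.1, -42.4, -4.8], [2.9, 8.6, -41.8, -4.8], [2.9, 12.1, -40.9, -4.8]]
```

View pics/w1.png

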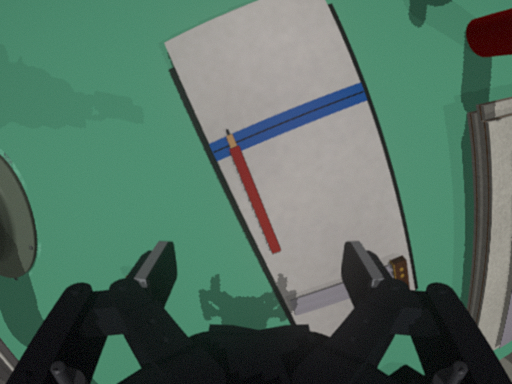

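The wrist view shows the end to hook on running from (166,43) up to about (328,0), with the blue strip from (212,152) to (366,92). I'll use it for a second fix on the strip, then go on to the tape.

```bash
python3 - <<'E'
from h import *
import pickle
f=pickle.load(open("w1.pkl","rb"))
h=cv2.cvtColor(f["img"],cv2.COLOR_RGB2HSV)
m=((h[...,0]>100)&(h[...,0]<125)&(h[...,1]>120)); m[:80]=0;m[170:]=0;m[:,:200]=0;m[:,375:]=0
ys,xs=np.nonzero(m);P=np.array([plane(f,x,y,.018) for x,y in zip(xs,ys)])
q=np.polyfit(P[:,0],P[:,1],1);r=P[:,1]-np.polyval(q,P[:,0]);print("strip",q,r.min(),r.max())
# end edge: for columns 175..320 first white row
w=(h[...,1]<45)&(h[...,2]>110)
E=np.array([plane(f,c,np.argmax(w[:,c])-.5,.018) for c in range(175,315,5)]);q2=np.polyfit(E[:,0],E[:,1],1);print("end",q2,np.abs(E[:,1]-np.polyval(q2,E[:,0])).max())
for x in(.5,.56,.6):print(x,np.polyval(q2,x)-np.polyval(q,x))
for p in[(165.5,43)]:print(plane(f,*p,.018))
for p in[(229,130),(276,252)]:print("pencil",plane(f,*p,.02))
E
python3 -m pendant '[[3,-22,-36,-5],[3,-19,-38,-5],[3,-16,-40,-5],[3,-13,-41,-5],[3,-9,-42,-5],[3,-6,-42,-5],[3,-2,-43,-5],[3,2,-43,-5],[3,5,-42,-5],[3,9,-42,-4],[3,12,-41,-4]]'
python3 - <<'E'
from h import *
from plan import *
import pickle
p,y,R=pose(); print(p,np.degrees(y),bot.observe()["qpos"].round(2))
f=grab("wrist");pickle.dump(f,open("w2.pkl","wb")); cv2.imwrite("pics/w2.png",f["img"][:,:,::-1])
E
```

```text
strip [ 0.05314884 -0.0868094 ] -0.011454166621933104 0.011274059179118022
end [-0.05740419  0.12245224] 0.008314638481522446
0.5 0.1539851221792397
0.56 0.1473519406736501
0.6 0.14292981966992369
[0.46403715 0.08679513 0.018     ]
pencil [ 0.49912428 -0.04381073  0.02      ]
pencil [ 0.49912179 -0.21650666  0.02      ]
clock: 3.05
position: [0.4168, 0.3626, 0.1982]
tool_rot: [0.323, 1.571, -0.671]
force: [0.1, -0.2, 0.0]
grip_width: 0.0851
[0.41680742 0.36263508 0.19819494] 33.02867256177603 [-0.34  0.52 -0.66  1.8   0.38  0.95 -0.59]
```

View pics/w2.png

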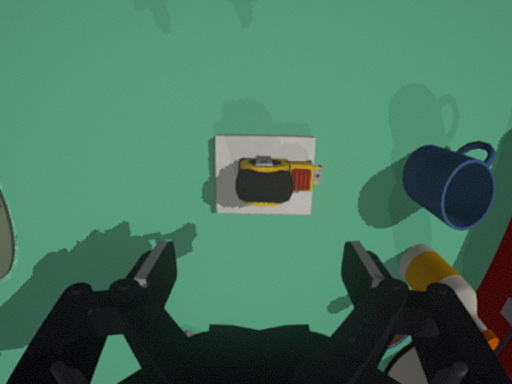

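```bash
python3 - <<'E'
from h import *
import pickle
f=pickle.load(open("w2.pkl","rb"))
im=f["img"][125:225,205:335,::-1]
cv2.imwrite("pics/w2c.png",cv2.resize(im,None,fx=6,fy=6,interpolation=cv2.INTER_CUBIC))
h=cv2.cvtColor(f["img"],cv2.COLOR_RGB2HSV)
m=(((h[...,0]<8)|(h[...,0]>172))&(h[...,1]>170)&(h[...,2]>60));m[:160]=0;m[200:]=0;m[:,:285]=0;m[:,330:]=0
ys,xs=np.nonzero(m);print(len(xs),xs.mean(),ys.mean(),xs.min(),xs.max(),ys.min(),ys.max())
P=plane(f,xs.mean(),ys.mean(),.048);print("lock",P)
f0=pickle.load(open("f0.pkl","rb"));
for n,px in(("top",(135.33,201.95)),("side",(219.63,311.41))):print(tri(f,(xs.mean(),ys.mean()),f0[n],px))
for p in[(215.5,135),(315,135),(312,214),(217.5,214)]:print("off",plane(f,*p,.018).round(4))
E
```

```text
173 301.26589595375725 179.01734104046244 292 309 170 189
lock [0.45454645 0.38575815 0.048     ]
(array([0.455537  , 0.38508221, 0.04356514]), np.float64(0.0004153292575697065))
(array([0.45371352, 0.38615456, 0.05082405]), np.float64(0.0001391402871777481))
off [0.3554 0.3713 0.018 ]
off [0.4467 0.4312 0.018 ]
off [0.4982 0.354  0.018 ]
off [0.4049 0.2933 0.018 ]
```

View pics/w2c.png

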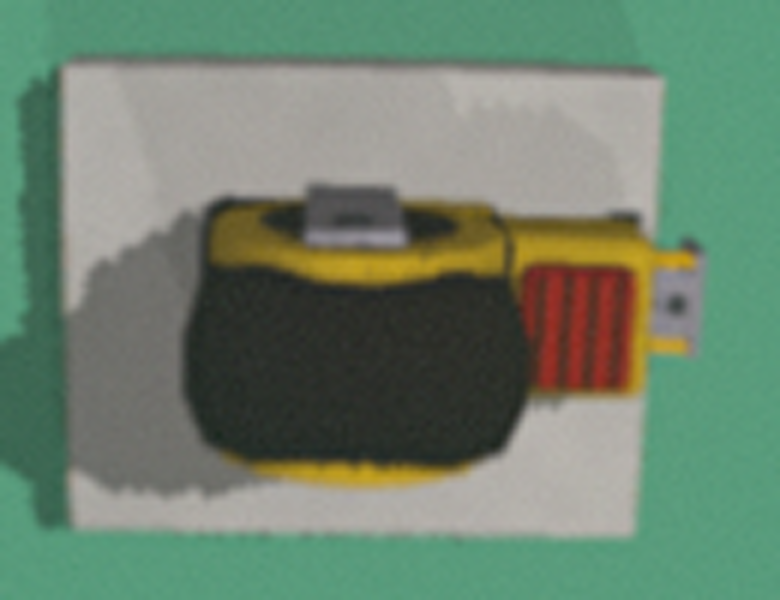

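```bash
python3 - <<'E'
from h import *
import pickle
f=pickle.load(open("w2.pkl","rb"))
L=plane(f,301.27,179.02,.048);g=lambda u,v:(205+(u+.5)/6-.5,125+(v+.5)/6-.5)
for q in[(676,303),(672,303)]:
    Hk=plane(f,*g(*q),.024);d=Hk-L;print(Hk,np.linalg.norm(d[:2]),np.degrees(np.arctan2(d[1],d[0])))
# lock side edges
for a,b in[((528,266),(633,266)),((538,388),(630,391))]:
    A,B=plane(f,*g(*a),.048),plane(f,*g(*b),.048);d=B-A;print("edge",np.degrees(np.arctan2(d[1],d[0])),np.linalg.norm(d))
# hook plate ends
A,B=plane(f,*g(692,248),.025),plane(f,*g(692,352),.025);d=A-B;print("hook",np.degrees(np.arctan2(d[1],d[0]))-90,np.linalg.norm(d))
E
```

```text
[0.47349717 0.39606254 0.024     ] 0.0215664538201514 28.541487480414876
[0.47286249 0.39564235 0.024     ] 0.02080825398348778 28.360106752226734
edge 33.512097647398846 0.018049194724662012
edge 31.20243792684879 0.016168072863858792
hook 36.19389956631822 0.019875630269592198
```

```bash
python3 -m pendant '[[20,2,1,0],[30,2,1,0],[30,1.5,0,0],[30,0,0,0],[10,0,0,0],[0,0,0,0]]'
python3 - <<'E'
from h import *
from plan import *
import pickle
p,y,R=pose(); print(p,np.degrees(y))
f=grab("wrist");pickle.dump(f,open("w3.pkl","wb")); cv2.imwrite("pics/w3.png",f["img"][:,:,::-1])
E
```

```text
clock: 3.85
position: [0.4228, 0.3622, 0.078]
tool_rot: [-1.312, 1.57, -2.309]
force: [0.6, 0.0, 0.4]
grip_width: 0.0858
[0.42282102 0.36219067 0.07799931] 32.88214284166737
```

View pics/w3.png

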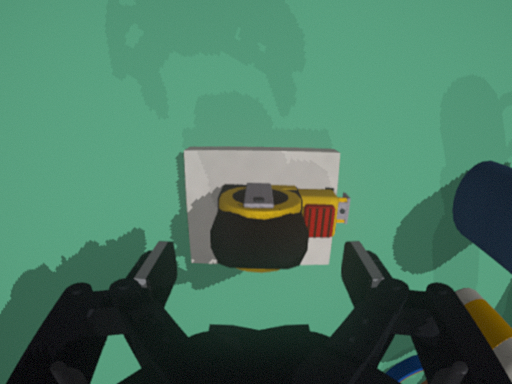

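```bash
python3 - <<'E'
from h import *
from plan import *
import pickle
f=pickle.load(open("w3.pkl","rb"))
h=cv2.cvtColor(f["img"],cv2.COLOR_RGB2HSV)
m=(((h[...,0]<8)|(h[...,0]>172))&(h[...,1]>150)&(h[...,2]>50));m[:195]=0;m[245:]=0;m[:,:295]=0;m[:,345:]=0
ys,xs=np.nonzero(m);print(len(xs),xs.min(),xs.max(),ys.min(),ys.max())
u,v=(xs.min()+xs.max())/2,(ys.min()+ys.max())/2
f2=pickle.load(open("w2.pkl","rb"))
print("tri",tri(f,(xs.mean(),ys.mean()),f2,(301.27,179.02)))
L=plane(f,xs.mean(),ys.mean(),.048);print(L,plane(f,u,v,.048))
A,B=plane(f,336.5,199,.018),plane(f,333,264,.018)
p,y,R=pose()
print("lock in tool", R.T@(L-p)*1000, "expected y 38.5, z 0")
print(proj(f,L),proj(f,p))
im=f["img"][170:290,180:360,::-1];cv2.imwrite("pics/w3c.png",cv2.resize(im,None,fx=4.4,fy=4.4,interpolation=cv2.INTER_CUBIC))
E
```

```text
688 304 333 205 236
tri (array([0.45689921, 0.38447919, 0.03916947]), np.float64(0.00011677762372103696))
[0.45322314 0.38646726 0.048     ] [0.45352976 0.38589181 0.048     ]
lock in tool [30.75788123 38.23100838 -3.65096679] expected y 38.5, z 0
[318.65697674 219.56104651] [258.68912542 248.00110422]
```

View pics/w3c.png

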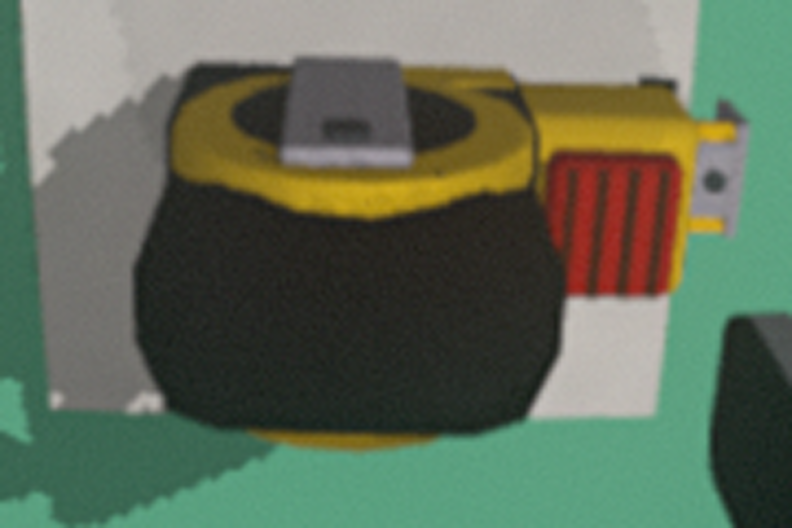

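```bash
python3 -m pendant '[[16,0,-2,0],[10,0,0,0],[0,0,0,0]]'
python3 -m pendant '[[0,0,0,0],[0,0,0,0],[0,0,0,0],[0,0,0,0],[0,0,0,0],[0,0,0,0]]' -1 40
python3 - <<'E'
from h import *
from plan import *
import pickle
p,y,R=pose(); print(p,np.degrees(y))
for n in("wrist","side"):
    f=grab(n);pickle.dump(f,open(n+"4.pkl","wb")); 
    im=f["img"][:,:,::-1]
    if n=="side": im=cv2.resize(im[240:350,150:300],None,fx=5,fy=5,interpolation=cv2.INTER_CUBIC)
    cv2.imwrite(f"pics/{n}4.png",im)
E
```

```text
clock: 4.28
position: [0.4214, 0.3642, 0.0515]
tool_rot: [-1.401, 1.57, -2.398]
force: [0.1, -0.4, -0.2]
grip_width: 0.0856
clock: 5.03
position: [0.4219, 0.3646, 0.0529]
tool_rot: [1.551, 1.57, 0.554]
force: [-1.5, -1.1, 5.3]
grip_width: 0.0537
[0.42187983 0.36456218 0.05285252] 32.904503878851514
```

View pics/wrist4.png

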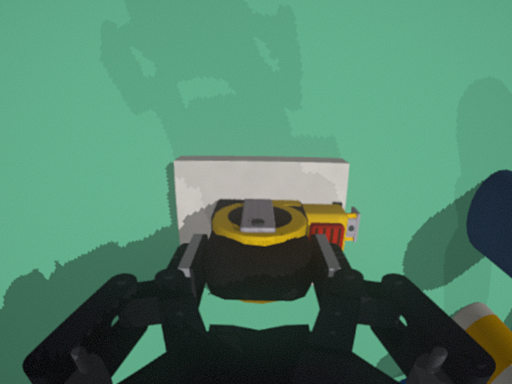

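View pics/side4.png

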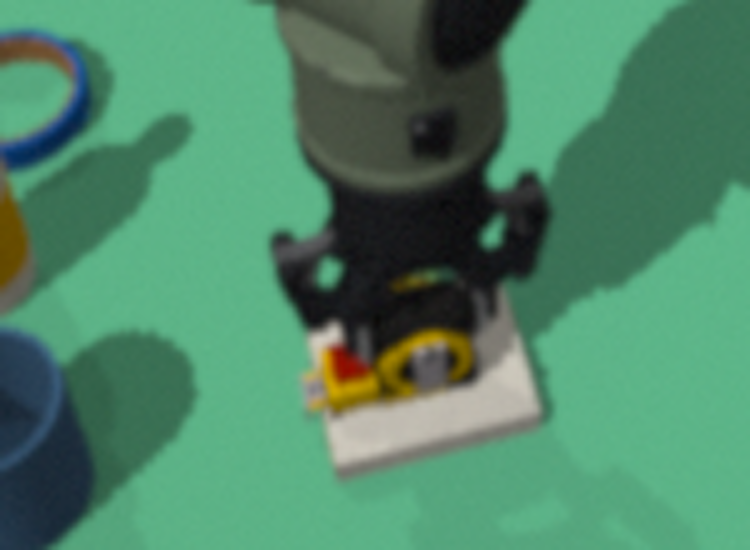

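The gripper is closed on 53.7 mm, fore and aft. The 5 N upward reaction needs a check that the lock is still up, so I'll lift and look.

```bash
python3 -m pendant '[[-8,0,0,0],[-20,0,0,0],[-30,0,0,0],[-30,0,0,0],[-30,0,0,0],[-10,0,0,0],[0,0,0,0]]'
python3 - <<'E'
from h import *
from plan import *
import pickle
p,y,R=pose(); print(p,np.degrees(y),bot.observe()["force"])
for n in("wrist","side","top"):
    f=grab(n);pickle.dump(f,open(n+"5.pkl","wb")); 
    im=f["img"][:,:,::-1]
    if n=="side": im=cv2.resize(im[200:310,150:300],None,fx=5,fy=5,interpolation=cv2.INTER_CUBIC)
    if n=="top": im=cv2.resize(im[150:260,90:220],None,fx=5,fy=5,interpolation=cv2.INTER_CUBIC)
    if n=="wrist": im=cv2.resize(im[170:320,170:370],None,fx=4,fy=4,interpolation=cv2.INTER_CUBIC)
    cv2.imwrite(f"pics/{n}5.png",im)
E
```

```text
clock: 6.0
position: [0.4219, 0.3644, 0.1808]
tool_rot: [1.459, 1.57, 0.462]
force: [0.1, -0.1, -3.8]
grip_width: 0.0539
[0.42189215 0.3643987  0.18078471] 32.905935707964886 [ 0.08994679 -0.05899901 -3.83980347]
```

View pics/wrist5.png

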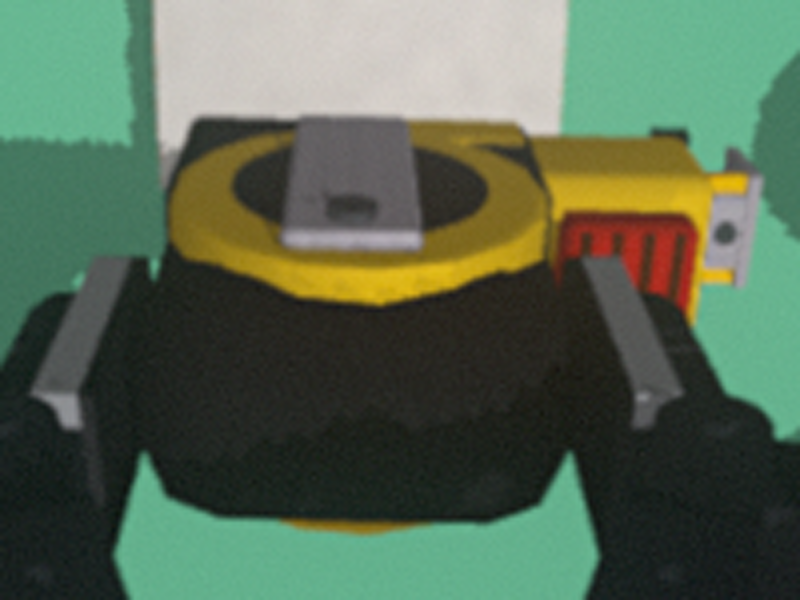

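View pics/side5.png

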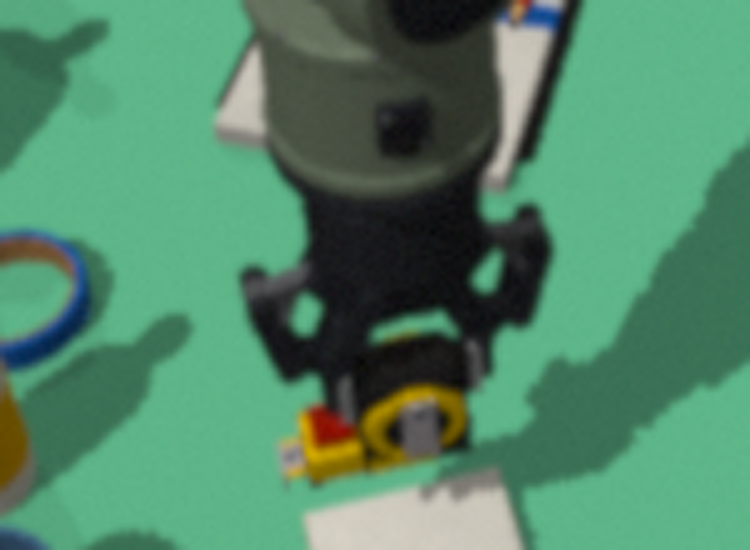

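View pics/top5.png

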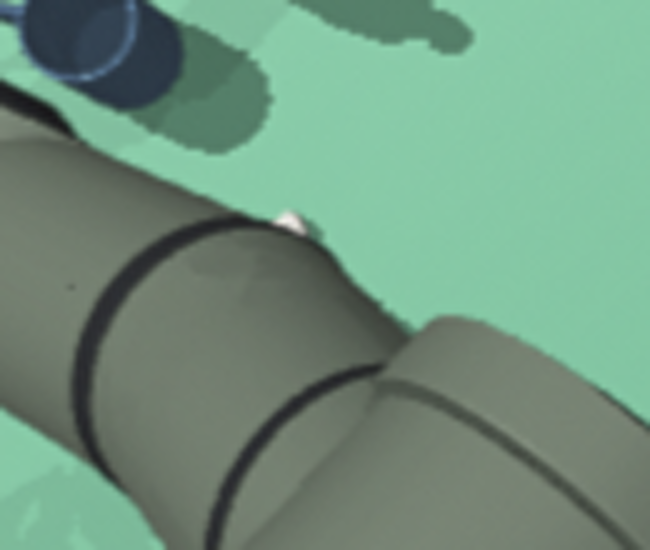

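```bash
python3 - <<'E'
from h import *
from plan import *
import pickle
f=pickle.load(open("wrist5.pkl","rb"))
p,y,R=pose()
c,s=np.cos(y),np.sin(y);ex=np.array([c,s,0]);ey=np.array([-s,c,0]);ez=np.array([0,0,1.])
for lat in(0,2,-2):
  o=p+ey*lat/1000-ez*.0349
  print(lat,{k:((proj(f,o+(ex*k[0]+ey*k[1]+ez*k[2])/1000)-[170,170]+.5)*4).round().tolist() for k in[(48.5,11,30),(48.5,11,25),(53,15,22),(53,15,0),(27,15,22),(28.5,11,30),(28.5,11,25),(65,10,7),(65,-10,7)]})
E
```

```text
0 {(48.5, 11, 30): [695.0, 217.0], (48.5, 11, 25): [686.0, 203.0], (53, 15, 22): [712.0, 169.0], (53, 15, 0): [675.0, 121.0], (27, 15, 22): [538.0, 171.0], (28.5, 11, 30): [556.0, 219.0], (28.5, 11, 25): [550.0, 205.0], (65, 10, 7): [753.0, 164.0], (65, -10, 7): [739.0, 276.0]}
2 {(48.5, 11, 30): [696.0, 203.0], (48.5, 11, 25): [687.0, 190.0], (53, 15, 22): [713.0, 156.0], (53, 15, 0): [676.0, 109.0], (27, 15, 22): [539.0, 158.0], (28.5, 11, 30): [557.0, 206.0], (28.5, 11, 25): [551.0, 192.0], (65, 10, 7): [755.0, 152.0], (65, -10, 7): [741.0, 265.0]}
-2 {(48.5, 11, 30): [693.0, 230.0], (48.5, 11, 25): [684.0, 216.0], (53, 15, 22): [711.0, 182.0], (53, 15, 0): [674.0, 132.0], (27, 15, 22): [538.0, 184.0], (28.5, 11, 30): [555.0, 232.0], (28.5, 11, 25): [549.0, 218.0], (65, 10, 7): [752.0, 175.0], (65, -10, 7): [738.0, 286.0]}
```

```bash
python3 - <<'E'
from h import *
import pickle
f=pickle.load(open("wrist5.pkl","rb"))
cv2.imwrite("pics/w5z.png",cv2.resize(f["img"][200:255,300:365,::-1],None,fx=10,fy=10,interpolation=cv2.INTER_CUBIC))
E
```

View pics/w5z.png

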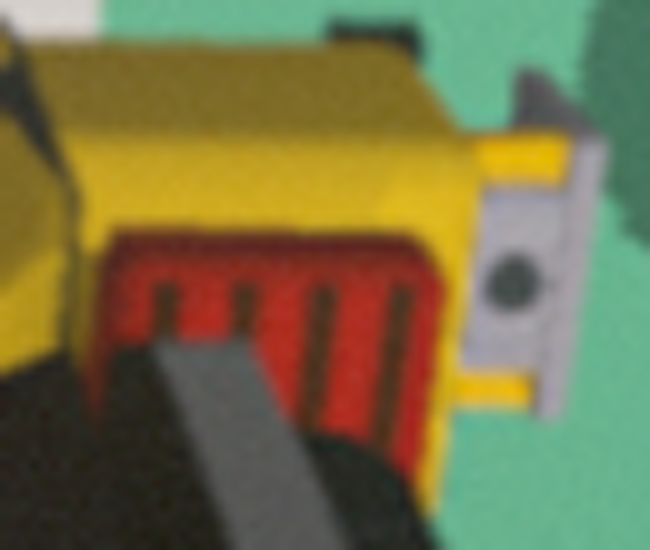

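```bash
python3 - <<'E'
from h import *
import pickle
cs={}
for n,fn,box,k in(("w3","w3.pkl",(295,180,360,245),9),("w5","wrist5.pkl",(300,195,365,255),9)):
    f=pickle.load(open(fn,"rb"));x0,y0,x1,y1=box
    cs[n]=cv2.resize(f["img"][y0:y1,x0:x1,::-1],None,fx=k,fy=k,interpolation=cv2.INTER_CUBIC)
    h=cv2.cvtColor(f["img"],cv2.COLOR_RGB2HSV)
    for c in(315,320,325,330):
        col=f["img"][195:232,c]; print(n,c,[(195+i,*map(int,v)) for i,v in enumerate(col) if i%1==0 and 5<i<34])
cv2.imwrite("pics/w3z.png",cs["w3"])
E
```

```text
w3 315 [(201, 186, 153, 36), (202, 182, 151, 35), (203, 159, 124, 35), (204, 118, 82, 39), (205, 93, 43, 33), (206, 106, 42, 34), (207, 126, 42, 36), (208, 127, 45, 35), (209, 124, 45, 35), (210, 127, 41, 33), (211, 128, 48, 37), (212, 123, 45, 35), (213, 122, 48, 38), (214, 119, 46, 34), (215, 116, 45, 30), (216, 109, 43, 33), (217, 103, 46, 33), (218, 100, 49, 37), (219, 101, 47, 36), (220, 93, 49, 35), (221, 86, 45, 32), (222, 81, 47, 36), (223, 76, 44, 32), (224, 79, 45, 33), (225, 81, 47, 34), (226, 78, 49, 37), (227, 74, 46, 32), (228, 76, 48, 31)]
w3 320 [(201, 185, 153, 35), (202, 183, 151, 32), (203, 169, 135, 34), (204, 129, 94, 33), (205, 95, 54, 34), (206, 103, 38, 34), (207, 127, 46, 35), (208, 141, 45, 39), (209, 148, 47, 37), (210, 156, 47, 36), (211, 156, 46, 38), (212, 153, 41, 30), (213, 158, 49, 38), (214, 157, 44, 37), (215, 157, 43, 34), (216, 159, 47, 40), (217, 155, 43, 34), (218, 157, 44, 36), (219, 155, 48, 37), (220, 154, 47, 38), (221, 154, 45, 39), (222, 150, 44, 33), (223, 154, 52, 44), (224, 148, 44, 36), (225, 147, 44, 35), (226, 148, 45, 36), (227, 147
[... 2826 characters left out ...]
 71, 37), (224, 94, 39, 31), (225, 110, 46, 40), (226, 127, 44, 30), (227, 136, 44, 30), (228, 115, 48, 34)]
w5 330 [(201, 105, 183, 147), (202, 106, 181, 145), (203, 108, 170, 129), (204, 118, 134, 87), (205, 122, 107, 47), (206, 125, 105, 38), (207, 125, 106, 40), (208, 124, 107, 34), (209, 130, 111, 43), (210, 128, 109, 39), (211, 128, 110, 38), (212, 129, 111, 36), (213, 145, 123, 36), (214, 166, 139, 34), (215, 186, 155, 35), (216, 193, 161, 35), (217, 197, 163, 31), (218, 204, 167, 38), (219, 203, 169, 29), (220, 206, 170, 30), (221, 206, 171, 27), (222, 190, 155, 29), (223, 123, 88, 38), (224, 95, 39, 36), (225, 108, 45, 34), (226, 124, 45, 32), (227, 147, 47, 35), (228, 145, 47, 33)]
```

View pics/w3z.png

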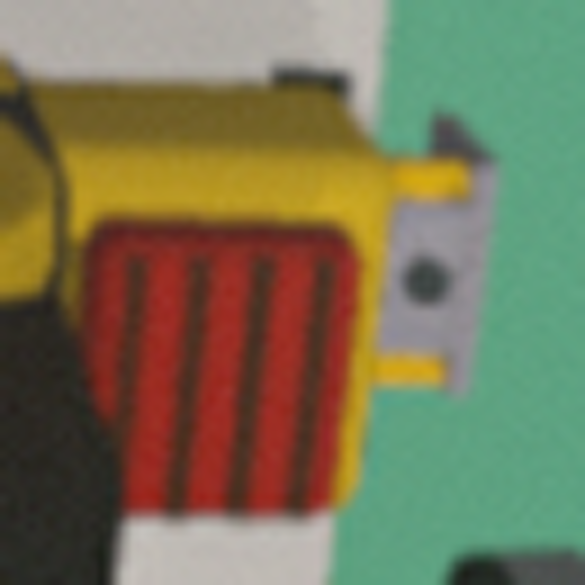

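Checked against the picture from before the grasp, the lock's rim and front edge sit the same way relative to the nose, so the lock is still up. The offcut also stayed put. Next comes the carry to the shelf end.

```bash
python3 - <<'E'
from plan import *
p,y,R=pose()
r=need(p,y,[.571,.037,.13],93.1,12); print(np.array(r).tolist())
rr=[[a,b,c,-5] for a,b,c,_ in np.round(np.array(r)).tolist()]; print(sim(p,y,rr))
E
```

```text
[[4.1, -4.3, 29.7, -5.0], [4.1, -6.9, 29.2, -5.0], [4.1, -9.4, 28.4, -5.0], [4.1, -11.9, 27.5, -5.0], [4.1, -14.3, 26.4, -5.0], [4.1, -16.5, 25.0, -5.0], [4.1, -18.6, 23.5, -5.0], [4.1, -20.6, 21.8, -5.0], [4.1, -22.4, 19.9, -5.0], [4.1, -24.1, 17.8, -5.0], [4.1, -25.5, 15.7, -5.0], [4.1, -26.8, 13.4, -5.0]]
(array([0.57195978, 0.03657339, 0.13134871]), np.float64(92.9177285201304))
```

```bash
python3 -m pendant '[[4,-4,30,-5],[4,-7,29,-5],[4,-9,28,-5],[4,-12,27,-5],[4,-14,26,-5],[4,-17,25,-5],[4,-19,24,-5],[4,-21,22,-5],[4,-22,20,-5],[4,-24,18,-5],[4,-26,16,-5],[4,-27,13,-5]]'
python3 -m pendant '[[0,0,0,0],[0,0,0,0]]'
python3 - <<'E'
from h import *
from plan import *
import pickle
p,y,R=pose(); print(p,np.degrees(y),bot.observe()["qpos"].round(2))
for n in("wrist","side"):
    f=grab(n);pickle.dump(f,open(n+"6.pkl","wb")); 
    im=f["img"][:,:,::-1]
    if n=="side": im=cv2.resize(im[120:250,170:310],None,fx=4,fy=4,interpolation=cv2.INTER_CUBIC)
    cv2.imwrite(f"pics/{n}6.png",im)
E
```

```text
clock: 7.65
position: [0.571, 0.0358, 0.1312]
tool_rot: [2.918, 1.569, 2.972]
force: [0.1, -0.6, -4.1]
grip_width: 0.0539
clock: 7.9
position: [0.5705, 0.0373, 0.1317]
tool_rot: [2.598, 1.57, 2.648]
force: [0.3, 0.5, -4.2]
grip_width: 0.0535
[0.57052505 0.03729012 0.13168724] 92.89239746581956 [ 0.4   0.7  -0.84  1.8   0.63  0.94  0.91]
```

View pics/wrist6.png

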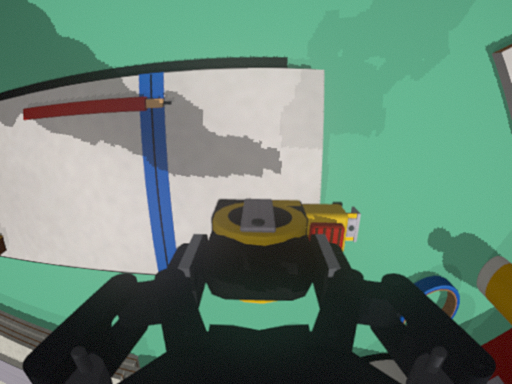

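View pics/side6.png

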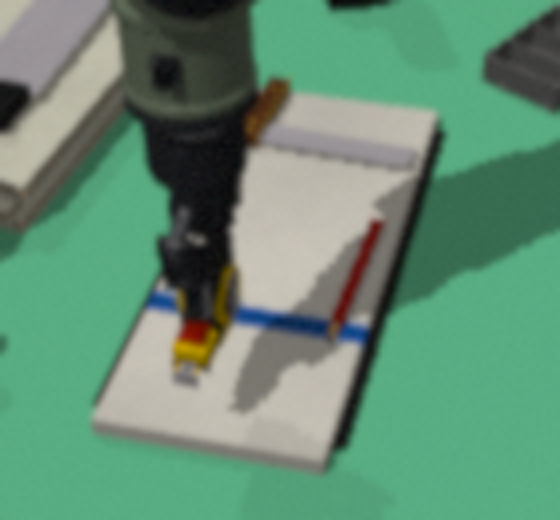

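The wrist view shows the hook at (355,225), beyond the shelf's end edge, which runs near col 323 from row 70 to 200. I'll measure that edge here before lowering.

```bash
python3 - <<'E'
from h import *
from plan import *
import pickle
f=pickle.load(open("wrist6.pkl","rb"))
p,y,R=pose()
g=f["img"].astype(float)
P=[];px=[]
for r in range(76,196,4):
    row=cv2.GaussianBlur(f["img"],(3,3),0)[r,300:345].astype(float); sat=row[:,1]-row[:,0]  # green minus red
    i=np.argmax(sat>25); px.append((r,300+i)); a,b=sat[i-1],sat[i]; u=300+i-1+(25-a)/(b-a)
    P.append(plane(f,u,r,.018))
P=np.array(P);q=np.polyfit(P[:,0],P[:,1],1);print(px[::4]);print("end",q,np.abs(P[:,1]-np.polyval(q,P[:,0])).max(), "at .5613",np.polyval(q,.5613))
h=cv2.cvtColor(f["img"],cv2.COLOR_RGB2HSV)
m=((h[...,0]>100)&(h[...,0]<125)&(h[...,1]>120)); m[270:]=0;m[:,:130]=0;m[:,185:]=0;m[240:,172:]=0
ys,xs=np.nonzero(m);S=np.array([plane(f,a,b,.018) for a,b in zip(xs,ys)]);q2=np.polyfit(S[:,0],S[:,1],1);print("strip",q2,np.polyval(q2,.5613))
n=np.array([-q[0],1])/np.hypot(q[0],1)
for hk in[[355+.0,225]]:pass
# tool wrt end, hook inner expected at tool y=+63
e=np.array([p[0],np.polyval(q,p[0])]); d=(e-p[:2])@n; print("TCP to end along normal",d,"hook gap",.063-d, "strip yaw",90+np.degrees(np.arctan(q2[0])),"end yaw",90+np.degrees(np.arctan(q[0])))
E
```

```text
[(76, np.int64(324)), (92, np.int64(324)), (108, np.int64(324)), (124, np.int64(323)), (140, np.int64(323)), (156, np.int64(322)), (172, np.int64(322)), (188, np.int64(321))]
end [0.05639813 0.06261427] 0.00010112131819704773 at .5613 0.09427053446215226
strip [ 0.04242243 -0.08117578] -0.057364075024775696
TCP to end along normal 0.05699658422710069 hook gap 0.006003415772899312 strip yaw 92.42916954508772 end yaw 93.2279550111425
```

```bash
python3 -m pendant '[[15,0,0,-0.2],[25,0,0,0],[20,0,0,0],[10,0,0,0],[4,0,0,0],[0,0,0,0]]'
python3 -m pendant '[[2,0,0,0],[0,0,0,0]]'
python3 - <<'E'
from h import *
from plan import *
import pickle
p,y,R=pose(); print(p,np.degrees(y),bot.observe()["force"])
for n in("wrist","side"):
    f=grab(n);pickle.dump(f,open(n+"7.pkl","wb")); 
    im=f["img"][:,:,::-1]
    if n=="side": im=cv2.resize(im[140:250,170:290],None,fx=5,fy=5,interpolation=cv2.INTER_CUBIC)
    else: im=cv2.resize(im[180:260,290:390],None,fx=7,fy=7,interpolation=cv2.INTER_CUBIC)
    cv2.imwrite(f"pics/{n}7.png",im)
E
```

```text
clock: 8.75
position: [0.5712, 0.0369, 0.0585]
tool_rot: [0.365, 1.571, 0.419]
force: [-0.3, -0.5, -3.6]
grip_width: 0.0539
clock: 9.0
position: [0.5711, 0.0367, 0.0565]
tool_rot: [-0.206, 1.57, -0.152]
force: [-0.1, -0.3, -4.2]
grip_width: 0.0536
[0.57112608 0.03672332 0.05651877] 93.10557257909306 [-0.12275192 -0.2758607  -4.17524225]
```

View pics/wrist7.png

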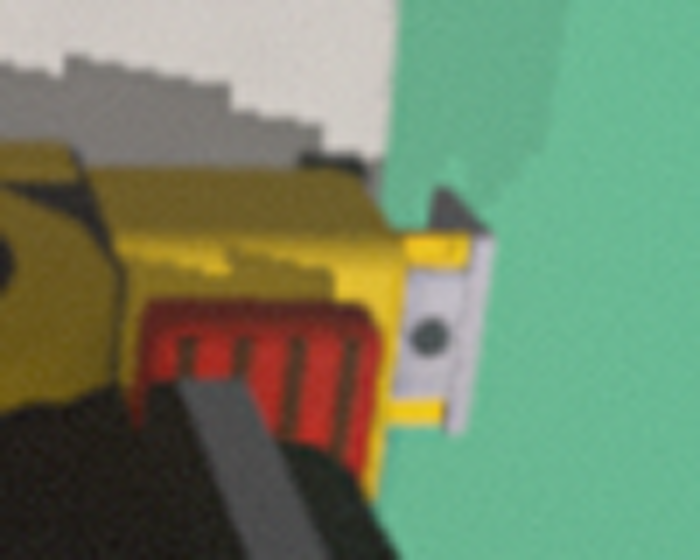

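View pics/side7.png

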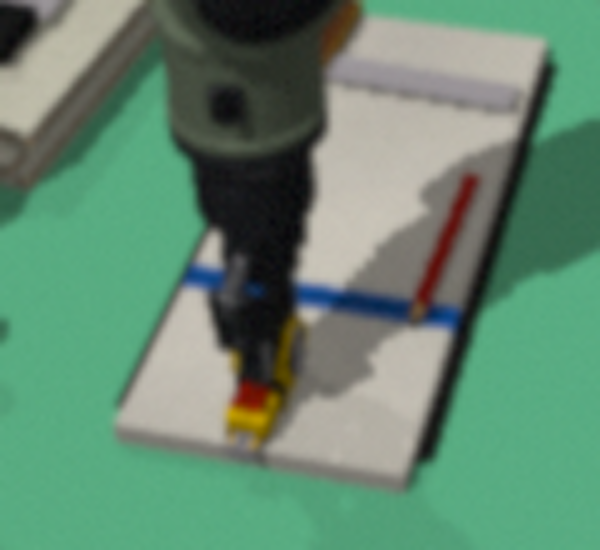

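```bash
python3 -m pendant '[[2,0,0,0],[0,0,0,0]]'; python3 -m pendant '[[1.5,0,0,0],[0,0,0,0]]'
```

```text
clock: 9.35
position: [0.5709, 0.0368, 0.0541]
tool_rot: [3.108, 1.571, -3.121]
force: [0.0, -0.3, -4.5]
grip_width: 0.0532
clock: 9.6
position: [0.5712, 0.0368, 0.0529]
tool_rot: [-0.066, 1.57, -0.011]
force: [-1.1, -1.0, 0.2]
grip_width: 0.0535
```

Contact with the shelf shows: the vertical force went from -4.5 to about 0 N at TCP z 0.0529. Now to catch the hook and test that the blade draws.

```bash
python3 -m pendant '[[0,-4,0,0],[0,-4,0,0],[0,-5,0,0],[0,-7,0,0],[0,0,0,0]]'
python3 - <<'E'
from h import *
from plan import *
p,y,R=pose(); print(p,np.degrees(y),bot.observe()["force"])
f=grab("wrist"); im=f["img"][:,:,::-1]
cv2.imwrite("pics/w8.png",cv2.resize(im[170:270,260:400],None,fx=5,fy=5,interpolation=cv2.INTER_CUBIC))
E
```

```text
clock: 10.22
position: [0.5722, 0.0167, 0.0529]
tool_rot: [1.128, 1.57, 1.182]
force: [-1.5, 2.5, 2.0]
grip_width: 0.0537
[0.57216252 0.01665687 0.0529136 ] 93.10943345476448 [-1.52662741  2.50155672  1.96202189]
```

View pics/w8.png

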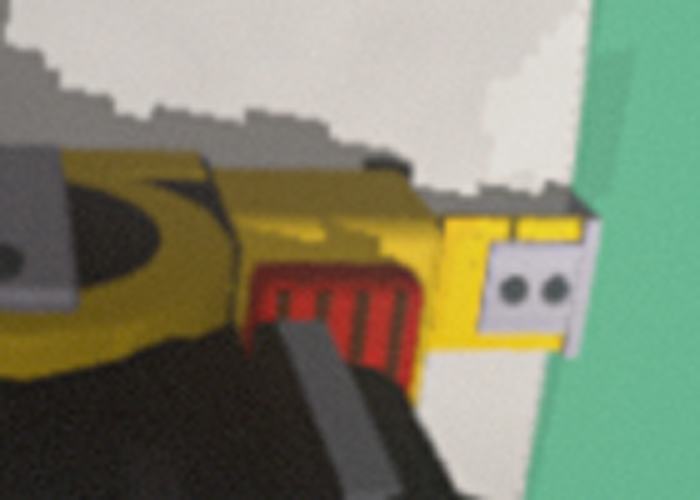

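The hook is caught on the end, the blade is drawing (yellow between the nose and the hook) and the pull is about 2.5 N. I'll keep drawing.

```bash
python3 -m pendant '[[0,-8,0,0],[0,-12,0,0],[0,-14,0,0],[0,-14,0,0],[0,-14,0,0],[0,-14,0,0],[0,-14,0,0],[0,-14,0,0],[0,-14,0,0],[0,-12,0,0],[0,-8,0,0],[0,0,0,0]]'
python3 - <<'E'
from h import *
from plan import *
import pickle
p,y,R=pose(); print(p,np.degrees(y),bot.observe()["force"])
for n in("wrist","side"):
    f=grab(n);pickle.dump(f,open(n+"9.pkl","wb")); 
    im=f["img"][:,:,::-1]
    if n=="side": im=cv2.resize(im[130:250,170:290],None,fx=5,fy=5,interpolation=cv2.INTER_CUBIC)
    cv2.imwrite(f"pics/{n}9.png",im)
E
```

```text
clock: 11.78
position: [0.5795, -0.1211, 0.0529]
tool_rot: [1.593, 1.57, 1.648]
force: [-1.0, 1.4, 3.1]
grip_width: 0.0534
[ 0.57952736 -0.12106591  0.0529422 ] 93.12752146846661 [-1.0280518   1.44473401  3.06249998]
```

View pics/wrist9.png

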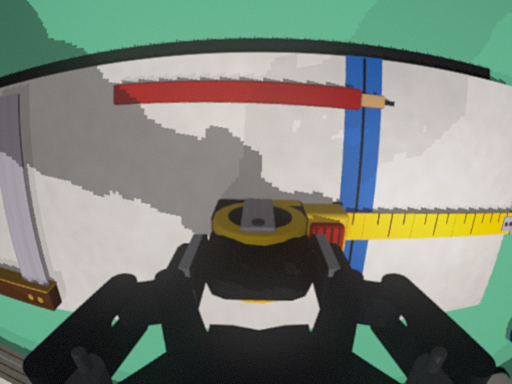

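View pics/side9.png

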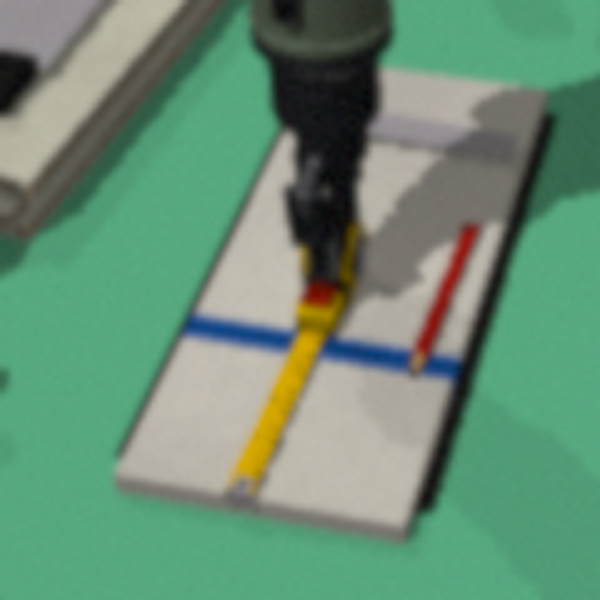

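```bash
python3 - <<'E'
from h import *
from plan import *
import pickle
f=pickle.load(open("wrist9.pkl","rb"));p,y,R=pose()
b=f["img"].astype(int);
for r in(120,150,180,195):
    row=b[r,330:395];m=(row[:,2]-row[:,0])>40;i=np.nonzero(m)[0];u0,u1=330+i.min()-.5,330+i.max()+.5
    A=R.T@(plane(f,u0,r,.018)-p)*1000;B=R.T@(plane(f,u1,r,.018)-p)*1000;print(r,u0,u1,A.round(1),B.round(1))
E
```

```text
120 344.5 380.5 [ 34.9  53.4 -65.9] [ 34.9  77.5 -67.2]
150 342.5 378.5 [ 34.9  53.1 -47.2] [ 34.9  77.6 -48. ]
180 340.5 375.5 [ 34.9  53.1 -27.9] [ 34.9  77.4 -28.1]
195 339.5 373.5 [ 34.9  53.3 -17.9] [ 34.9  77.2 -17.9]
```

The strip's far edge lies at tool y 53.2 mm, which is exactly at the mouth. Drawing 15 mm more, then easing the grip slightly; the front finger then holds the case against the spring.

```bash
python3 -m pendant '[[0,-4,0,0],[0,-6,0,0],[0,-5,0,0],[0,0,0,0],[0,0,0,0]]'
python3 -m pendant '[[0,0,0,0],[0,0,0,0],[0,0,0,0]]' 0.3 20
python3 -m pendant '[[0,0,0,0],[0,0,0,0]]' 0.33
```

```text
clock: 12.5
position: [0.5804, -0.1352, 0.0529]
tool_rot: [1.396, 1.57, 1.451]
force: [-1.7, 5.8, 4.2]
grip_width: 0.0539
clock: 12.88
position: [0.5804, -0.1355, 0.0527]
tool_rot: [1.707, 1.57, 1.761]
force: [-0.8, 5.1, 1.6]
grip_width: 0.0553
clock: 13.12
position: [0.5804, -0.1358, 0.0527]
tool_rot: [1.909, 1.571, 1.963]
force: [0.0, 5.5, -1.2]
grip_width: 0.0567
```

```bash
python3 -m pendant '[[2,0,0,0],[2,0,0,0],[0,0,0,0]]'; python3 -m pendant '[[2,0,0,0],[0,0,0,0]]';
```

```text
clock: 13.5
position: [0.5807, -0.1358, 0.0489]
tool_rot: [0.467, 1.57, 0.522]
force: [1.3, 5.1, -0.9]
grip_width: 0.0566
clock: 13.75
position: [0.5807, -0.1358, 0.0469]
tool_rot: [0.417, 1.57, 0.471]
force: [1.6, 6.2, -0.1]
grip_width: 0.0572
```

```bash
python3 -m pendant '[[2,0,0,0],[0,0,0,0]]'; python3 -m pendant '[[2,0,0,0],[0,0,0,0]]'; python3 - <<'E'
from h import *
f=grab("wrist"); im=f["img"][:,:,::-1]
cv2.imwrite("pics/w10.png",cv2.resize(im[180:330,180:380],None,fx=4,fy=4,interpolation=cv2.INTER_CUBIC))
E
```

```text
clock: 14.0
position: [0.5806, -0.1358, 0.0449]
tool_rot: [0.477, 1.57, 0.532]
force: [1.6, 5.6, -0.5]
grip_width: 0.0571
clock: 14.25
position: [0.5807, -0.1358, 0.043]
tool_rot: [0.232, 1.57, 0.286]
force: [1.0, 4.9, 2.1]
grip_width: 0.0568
```

View pics/w10.png

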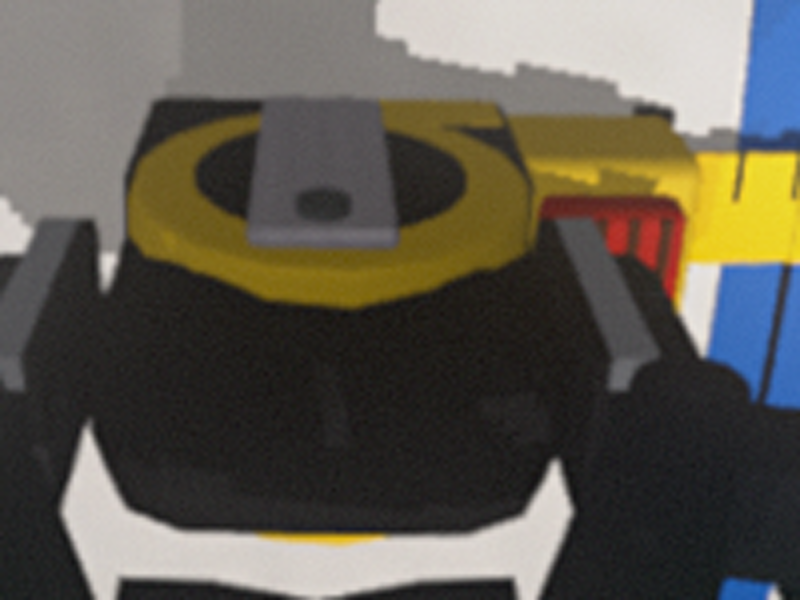

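```bash
python3 -m pendant '[[2,0,0,0],[0,0,0,0]]'; python3 -m pendant '[[2,0,0,0],[0,0,0,0]]'
```

```text
clock: 14.55
position: [0.5808, -0.1357, 0.0411]
tool_rot: [0.196, 1.57, 0.25]
force: [1.0, 5.1, 3.8]
grip_width: 0.0571
clock: 14.8
position: [0.5808, -0.1358, 0.0391]
tool_rot: [0.213, 1.57, 0.267]
force: [1.5, 4.7, 3.1]
grip_width: 0.0566
```

```bash
python3 -m pendant '[[1.5,0,0,0],[0,0,0,0]]'
```

```text
clock: 15.05
position: [0.5808, -0.1357, 0.0377]
tool_rot: [0.179, 1.57, 0.233]
force: [0.0, 5.6, 5.5]
grip_width: 0.0563
```

```bash
python3 -m pendant '[[1,0,0,0],[0,0,0,0]]';python3 -m pendant '[[1,0,0,0],[0,0,0,0]]'
```

```text
clock: 15.3
position: [0.5809, -0.1357, 0.037]
tool_rot: [0.021, 1.57, 0.075]
force: [-1.6, 5.0, 11.0]
grip_width: 0.0571
clock: 15.55
position: [0.581, -0.1357, 0.0362]
tool_rot: [-0.052, 1.57, 0.002]
force: [-2.2, 4.9, 14.1]
grip_width: 0.0568
```

```bash
python3 -m pendant '[[1,0,0,0],[1,0,0,0],[0,0,0,0]]'; python3 - <<'E'
from h import *
import pickle
f=grab("wrist"); pickle.dump(f,open("w11.pkl","wb"));im=f["img"][:,:,::-1]
cv2.imwrite("pics/w11.png",cv2.resize(im[180:330,180:380],None,fx=4,fy=4,interpolation=cv2.INTER_CUBIC))
E
```

```text
clock: 15.92
position: [0.5811, -0.1356, 0.0356]
tool_rot: [-0.442, 1.569, -0.388]
force: [-12.7, 4.4, 43.3]
grip_width: 0.0565
```

View pics/w11.png

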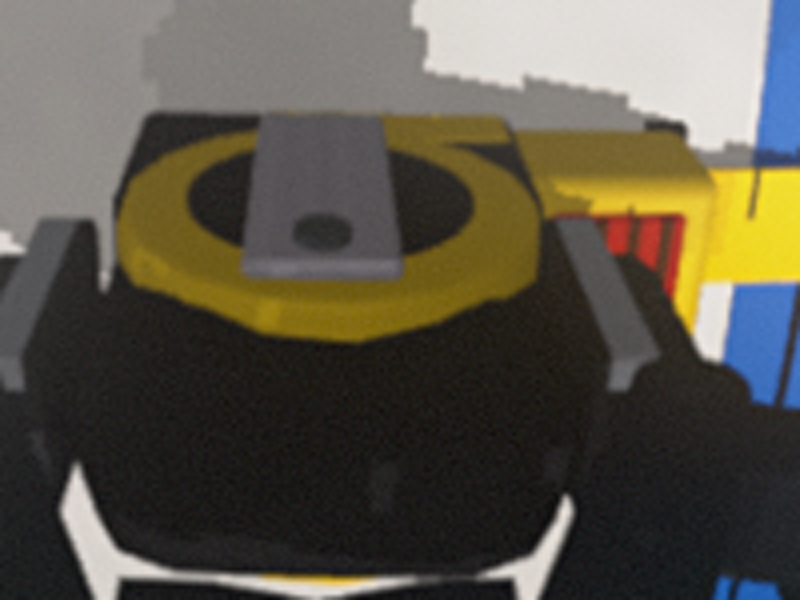

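The lock's dark side band has gone and the gap to the nose front has widened, so it is down against its stop. The press force has built to 43 N, so I'll back off straight up.

```bash
python3 -m pendant '[[-2,0,0,0],[-2,0,0,0],[0,0,0,0]]'; python3 - <<'E'
from h import *
from plan import *
import pickle
p,y,R=pose();print(p,np.degrees(y),bot.observe()["force"])
E
```

```text
clock: 16.35
position: [0.5805, -0.1359, 0.0374]
tool_rot: [0.669, 1.571, 0.724]
force: [-0.7, 4.7, 4.5]
grip_width: 0.0568
[ 0.58046457 -0.13588862  0.03741974] 93.11425445170312 [-0.6598835   4.69389177  4.48655589]
```

```bash
python3 -m pendant '[[-2,0,0,0],[-2,0,0,0],[-1,0,0,0],[0,0,0,0]]'; python3 -m pendant '[[0,0.7,0,0],[0,0.7,0,0],[0,0,0,0]]';  python3 - <<'E'
from h import *
from plan import *
import pickle
p,y,R=pose();print(p,np.degrees(y),bot.observe()["force"])
f=grab("wrist"); pickle.dump(f,open("w12.pkl","wb"));im=f["img"][:,:,::-1]
cv2.imwrite("pics/w12.png",cv2.resize(im[160:330,160:380],None,fx=3.6,fy=3.5,interpolation=cv2.INTER_CUBIC))
E
```

```text
clock: 16.85
position: [0.5801, -0.1359, 0.0421]
tool_rot: [2.888, 1.57, 2.943]
force: [-1.2, 4.5, -1.1]
grip_width: 0.057
clock: 17.23
position: [0.5804, -0.1349, 0.0423]
tool_rot: [-1.506, 1.57, -1.452]
force: [0.7, 0.1, -0.2]
grip_width: 0.0566
[ 0.58036402 -0.13493935  0.04233291] 93.09806916040536 [ 0.70357986  0.05247823 -0.15573563]
```

View pics/w12.png

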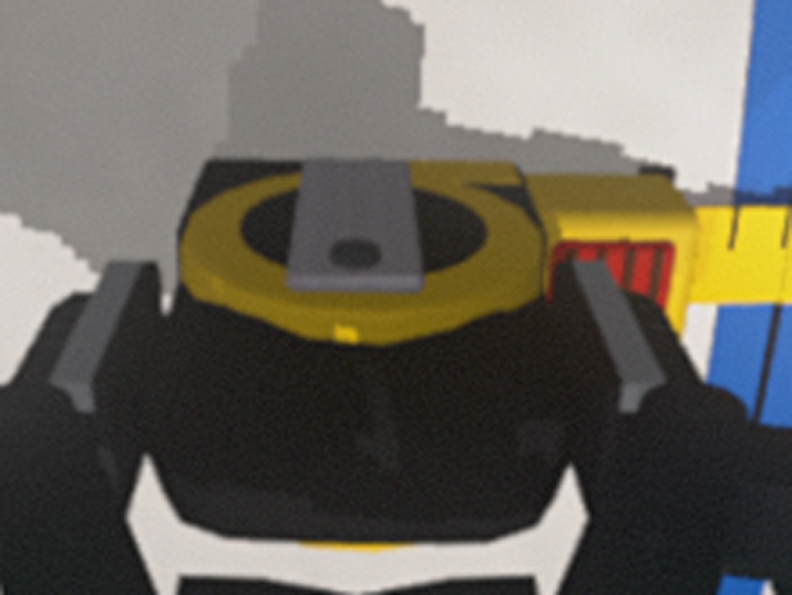

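The sideways force fell to 0 with both fingers clear, and the case did not follow, so the lock holds. Withdrawing upwards.

```bash
python3 -m pendant '[[-4,0,0,0],[-10,0,0,0],[-20,0,0,0],[-30,0,0,0],[-30,0,0,0],[-30,0,0,0],[-20,0,0,0],[0,0,0,0]]'; python3 -m pendant '[[-20,-20,20,0],[-20,-40,40,0],[0,-50,30,0],[0,-50,0,0],[0,-30,0,0],[0,0,0,0]]' 1; python3 - <<'E'
from h import *
from plan import *
import pickle
p,y,R=pose();print(p,np.degrees(y),bot.observe()["force"])
for n in("wrist","side","top"):
    f=grab(n);pickle.dump(f,open(n+"13.pkl","wb")); 
    im=f["img"][:,:,::-1]
    if n=="side": im=cv2.resize(im[130:250,180:300],None,fx=5,fy=5,interpolation=cv2.INTER_CUBIC)
    cv2.imwrite(f"pics/{n}13.png",im)
E
```

```text
clock: 18.27
position: [0.5809, -0.1347, 0.1881]
tool_rot: [-0.389, 1.568, -0.335]
force: [-0.6, -0.7, -1.3]
grip_width: 0.0567
clock: 19.02
position: [0.6796, -0.3221, 0.2245]
tool_rot: [3.06, 1.569, 3.11]
force: [0.7, 1.0, -0.9]
grip_width: 0.0852
[ 0.67963713 -0.32208406  0.22453538] 92.9174579278955 [ 0.7482913   1.01846105 -0.86499682]
```

View pics/wrist13.png

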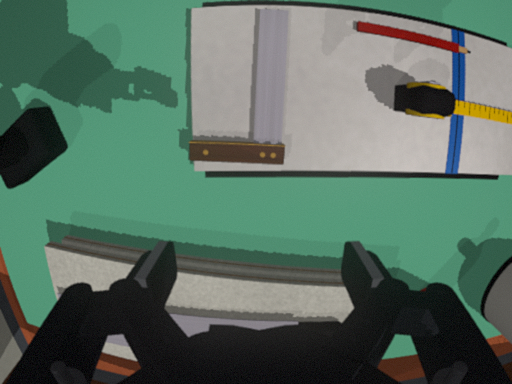

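View pics/side13.png

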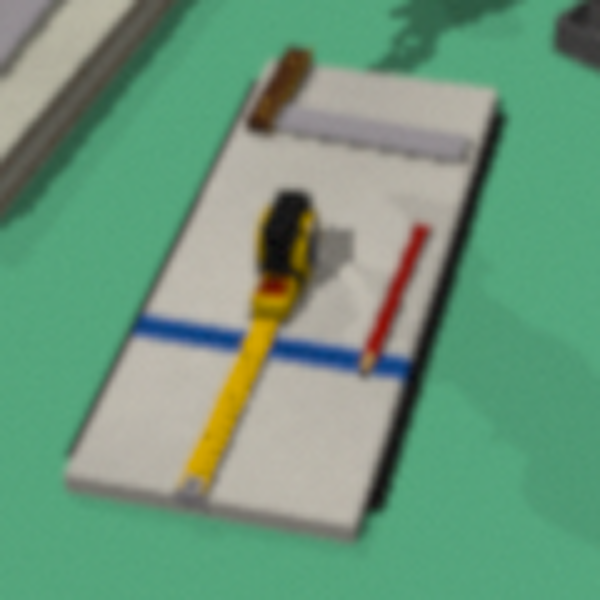

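View pics/top13.png

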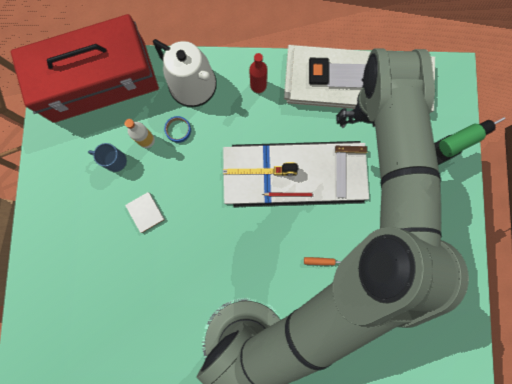

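```bash
python3 - <<'E'
from h import *
import pickle
S=pickle.load(open("side13.pkl","rb"));T=pickle.load(open("top13.pkl","rb"))
cv2.imwrite("pics/s13z.png",cv2.resize(S["img"][165:240,205:255,::-1],None,fx=8,fy=8,interpolation=cv2.INTER_CUBIC))
cv2.imwrite("pics/t13z.png",cv2.resize(T["img"][140:210,215:310,::-1],None,fx=8,fy=8,interpolation=cv2.INTER_CUBIC))
E
```

```text
(no output)
```

View pics/s13z.png

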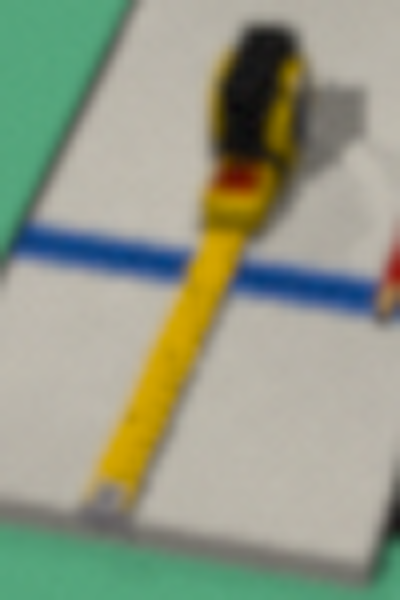

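View pics/t13z.png

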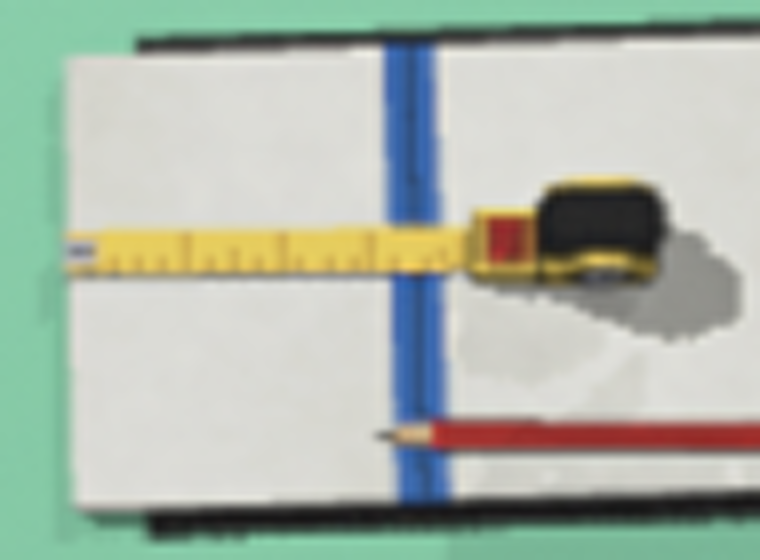

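The top view shows the hook at the end, the blade square across the whole strip, and the nose front a short gap past the strip's far edge (30 px at 8x, roughly 13 mm). Everything else stands where it was, so I'm handing in.

```bash
python3 -m pendant '[[0,0,0,0],[0,0,0,0]]'; python3 -c "
from workcell import job_done
print(job_done())"
```

```text
clock: 19.42
position: [0.6807, -0.3187, 0.2265]
tool_rot: [-0.975, 1.571, -0.92]
force: [-0.6, 0.2, -0.2]
grip_width: 0.0854
the job is handed in; nothing more can be done
None
```

The tape measure is hooked over the shelf end nearest the blue strip, drawn out and locked. I let go of it and handed the job in at about 19.4 s.

I gripped the tall body front and back, so the front finger sat over the red lock. I then hooked the end, drew the case straight back about 17 cm, and pressed the lock with that fingertip while it still held the case against the spring.

**Last checks:**
- **Blade and case:** the blade crosses the whole blue strip, running along the shelf square to the end (about 93.1°, matching the measured end to within 0.2°). The front of the nose is roughly 13 mm past the strip's far edge.
- **Hook and lock:** the hook sits on the end and the lock looks fully down. When I backed the fingers off, the side force fell from 4.5 N to 0 and the case did not follow. I saw the tightness of the hook only in the pictures; I did not tug on it.
- **Other things:** in the final top view, the other things look unmoved.

**What didn't agree or went over:**
- The last part of pressing the lock rose to 43 N at the wrist for a moment. It came through the fingertip, not the arm or gripper body, and I backed off at once.
- Heights measured for the lock top by different camera pairs ranged from 39 to 51 mm, against 48 mm from the description. I relied on the contact force instead.
- The strip's direction from one wrist picture was 0.7° off the others, and the first wrist measurement of the shelf end failed. I used the later ones, which agreed with the top camera.

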